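# Key the sifter pulley to its shaft

## Robot

A 6-joint arm with a two-finger parallel gripper is mounted at the origin on the work surface. World frame = base frame: x ahead of the robot, y to its left, z up, the work surface at z = 0. Lengths are in m, angles in rad, forces in N, time in s.
With the tool pointing down it reaches from about 0.375 to 0.975 m from the base axis. Payload 3.8 kg.
Tool frame: the origin (TCP) lies at the very end of the fingers, on their centre line; the grasp point (between the pads) lies 19 mm behind it; x points along the fingers, z is the direction in which the jaws open and shut, and the axes are right-handed (so a half turn about x gives the same grasp; the last joint's range is limited). The gripper opens to 88 mm and grips with 3 to 60 N. Pads are 18 mm wide; open, the fingers measure 123 mm over their backs; the gripper's body (75 mm by 187 mm) begins 45 mm behind the grasp point.
Start: joints at [-0.037, 0.264, 1.604, -0, 1.274, -0.037], TCP at [0.675, -0, 0.239] pointing down, gripper open.
Joint ranges: [-2.63, 2.63], [-0.94, 2.18], [0.31, 2.57], [-1.31, 4.45], [0, 2.66], [-2.55, 2.55]. Speed limits (rad/s): [2.57, 2.57, 3.14, 3.14, 3.14, 3.14].

## Interface

Orientations are given as a rotation vector (axis times angle).
In Python, from workcell import * gives the robot as it stands.
- The arm moves only by the tool play_rows, never from a script. Its argument "commands" is a list that holds one entry, the list of rows, each a list of 4 numbers: the shift along the world's x, y, z in m, then the turn about the world's z in degrees. A call has exactly 10 rows; each row is the pose to reach, as a shift and turn from the pose commanded when the call began; what a row does not reach only later rows make up. A row lasts 1/8 s, in which the tool goes at most 62.5 mm and 10.7 degrees, less where a joint would pass 70% of its speed; a pose out of reach is approached as far as the arm can. A call with a gripper value outside its range is refused whole. "claw" is the closure, from 0 (fully open) to 1 (shut), set as the call begins (left out, the last holds). The fingers move at their own pace and stop on an object; the grip force is fixed at half the most. Time passes only in rows, so rows that repeat a pose let the fingers close, or fill a call up. It gives the time, the measured TCP pose, the force and the opening at its end, in the units of the state.
- get_obs(): the state, without advancing time (a new reading comes with each control period).
- get_image(name): name is "scene" or "side" or "wrist"; returns the picture (480x640x3 uint8, blue, green, red); there is no depth.
- camera_model(name): a dict with "vfov" (degrees; the focal length in pixels is half the picture's height over the tangent of half this angle, whatever the lens; pixels are square), "cx", "cy" (the principal point, pixels), "rvec" (rotation vector, rad) and "tvec" (3), from world to camera coordinates, as OpenCV has them; the wrist camera has in their place "mount" (4x4, takes a point from camera to tool coordinates, whose origin is the TCP and whose axes are the tool frame's). Camera axes: x right, y down, z forward; pixel columns grow to the right and rows downward; lengths in m; the calibration is good to about 2 mm. A picture is of the moment at which its call begins: read the wrist's pose just before it. camera_model takes no time and is no camera call.
- close_job(): hands the job in, once; it reports no verdict.
The state is a dict: "time": time; "qpos": joint angles; "joint_velocities": joint speeds; "joint_torque": joint torques, N m; "ee_pos": TCP position; "tcp_rot": TCP orientation; "wrist_force": force on the tool from outside, world axes, zero at the start; "torque": the same for the moment, N m; "finger_gap": finger opening in m.
Only numpy, scipy, OpenCV 4.12 (cv2) and the standard library are available. Lean on these libraries where they do the work, as an engineer would, in place of code of your own. Each camera call takes 0.05 s, during which the arm holds its last target.

## Task

On the potting bench, the belt pulley of the compost sifter sits loose on its shaft: lock it with the steel gib-head key. Draw the key out of its pocket by the thin end and lay it down on the open bench, take it again by its head and slide it thin end first along the groove in the shaft into the keyway, by hand only until it starts to bind, and let go. Then drive the key home with the rubber-faced wooden tapping block, striking its head end until it is tight and goes no further, and set the block back down flat on the bench, leaving the tumbler, the flowerpot and the screwdriver where they are.

Things in the scene. Friction and masses are not known exactly. Their poses are not given: they have to be found in the camera images.
- keyway (a point): Mouth of the keyway in the dark pulley hub (110 mm across; pulley rim 152 mm, top 166 mm above bench) of the fixed sifter stand: middle of the slot's floor, 111 mm above bench. +x: level driving direction, along the shaft; +z up. Slot 27 mm wide, 60 long, 19 high at the mouth, roof falling inwards 1 in 8 like the key's top: the key binds with its tip 56 mm past the mouth, tight at about 72 to 80 mm.
- shaft_end (a point): Free end of the 60 mm steel shaft, 40 mm in front of the keyway's mouth (-x side; beyond it is open air): middle of the floor of the groove cut along the shaft's top. The groove has the level (111 mm above bench), width (27 mm) and axes of the keyway and runs straight into it; its side lips are 5 mm high.
- hub (a joint): How far the key has wedged the hub up on its shaft, in m: 0 loose, 0.003 at its stop, 1 mm for each 8 mm driven past binding. A spring and its weight hold it down. By hand the key must not lift it beyond 0.0012; tight is 0.002 or more. Pushing takes about 6 to 16 N while it wedges and rises steeply at the stop; the key then stays by friction.
- key_head (a point): Head centre of the loose steel gib-head key: 0.3 kg, 130 mm long, 22 wide, flat underside. Head: the tall block at the thick end, 28 mm long, 38 high; this point is 14 mm from its end face, 19 above the underside. +x points to the thin end, +z up. The rest is a wedge, 12 mm high at the tip, rising 1 in 8. At the start it lies on the bench, head inside the pocket, about 70 mm of thin end sticking out.
- key_tip (a point): Thin end of the same key: centre of its end face, 6 mm above the underside, 116 mm along +x from key_head. Axes as key_head.
- pocket_mouth (a point): The open end of a fixed dark steel pocket standing on the bench: a covered sleeve 66 mm deep, 46 mm wide and 50 mm high outside, 38 mm wide and 46 mm high inside. This point is at bench level in the middle of its mouth; +x points straight out of the mouth.
- block_mid (a point): Centre of the loose wooden tapping block: 110 mm long (x axis), 44 mm wide (y), 56 mm high (z up), 0.22 kg, black rubber on both ends; the point is 28 mm above its underside. It stands on the bench.
- tumbler_rim (a point): Bystander: centre of the rim of a glass tumbler, 76 mm across and 85 mm high, loose.
- pot: Bystander: terracotta flowerpot, 80 mm across the rim and 70 mm high, loose; origin under its centre.
- driver: Bystander: screwdriver lying on the bench, loose; origin at the middle of its length, under it.
Things that resemble listed ones, but are neither listed nor needed, are in the scene too. Of the things that look like the part that bears pocket_mouth, the larger one is meant.

How it is judged:
By the outcome, as a careful person would: the job done as asked, in the order asked, and still so for the second after the job is handed in, with the robot touching nothing.
It also fails if it takes over 69 s, if anything falls off the work surface, if the arm or the gripper's body presses on something with over 40 N, if the wrist force passes 120 N, or if a joint passes its speed limit or range.

## Working session

There is one attempt and no reset: what is moved stays moved. The work goes in short steps, Python scripts to look and compute and a tool call to move; the robot and the scene stay as the last step left them, time stands still between calls to the robot, and variables do not carry over. Pictures are saved under pics/ and viewed, and the job is handed in when it is done.

Besides the shell and the picture viewer there is one more tool, called as name([rows], argument=value, ...), one row to a line, values as JSON. play_rows: Moves the arm, as the interface text tells. Its arguments: {"type":"object","properties":{"commands":{"type":"array"},"claw":{"type":"number"}},"required":["commands"]}

```bash
mkdir -p pics; ls
python3 - <<'E'
from workcell import *
import cv2
o=get_obs();print(o)
for n in ["scene","side","wrist"]:
    print(n,camera_model(n)); cv2.imwrite(f"pics/{n}0.png",get_image(n))
E
```

```text
pics
{'time': 0.0, 'qpos': array([-3.69130305e-02,  2.64725411e-01,  1.60538447e+00, -1.69744297e-05,
        1.27370679e+00, -3.69251589e-02]), 'joint_velocities': array([ 0.00029971, -0.00066141, -0.00171704,  0.00058721,  0.00136262,
        0.00079264]), 'joint_torque': array([-9.59501231e-04, -5.02113855e+01, -3.56871557e+01,  7.25938403e-02,
        2.92220683e-02, -1.93505334e-04]), 'ee_pos': array([6.74278236e-01, 1.04830530e-05, 2.37401057e-01]), 'tcp_rot': array([3.83079073e-05, 1.57301943e+00, 6.52010194e-05]), 'wrist_force': array([ 0.23100897, -0.25122627, -0.39737936]), 'torque': array([-0.0516388 , -0.01948045, -0.00971665]), 'finger_gap': 0.0878694727137148}
scene {'vfov': 42.20234286174938, 'cx': 325.49976162022, 'cy': 235.39046444044178, 'rvec': array([ 0.74608037,  2.47159338, -1.24680719]), 'tvec': array([ 0.54214182, -0.0686203 ,  1.34356944])}
side {'vfov': 54.444450872930304, 'cx': 317.44234078177783, 'cy': 231.3749463730577, 'rvec': array([ 0.80250443, -2.65740815,  0.96892324]), 'tvec': array([0.40209558, 0.38159248, 0.60760996])}
wrist {'vfov': 63.54508272761263, 'cx': 322.11686534610743, 'cy': 235.38513307415056, 'mount': array([[-1.75217198e-04, -3.19109806e-01,  9.47717733e-01,
        -1.45081763e-01],
       [ 1.44849716e-03, -9.47716834e-01, -3.19109236e-01,
         8.37203194e-02],
       [ 9.99998936e-01,  1.31685302e-03,  6.28285937e-04,
        -1.03097249e-03],
       [ 0.00000000e+00,  0.00000000e+00,  0.00000000e+00,
         1.00000000e+00]])}
```

View pics/scene0.png

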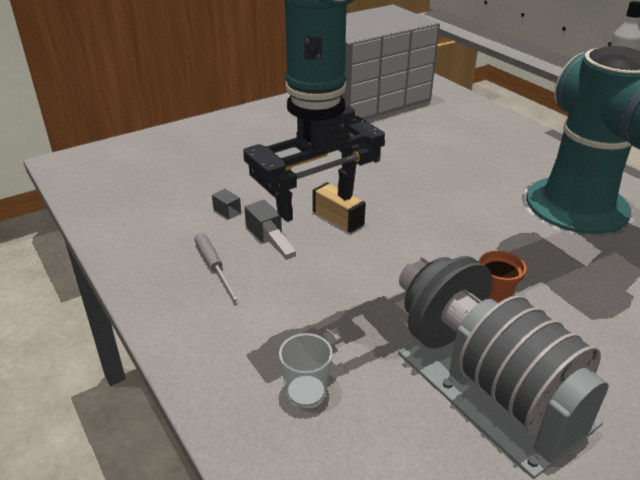

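View pics/side0.png

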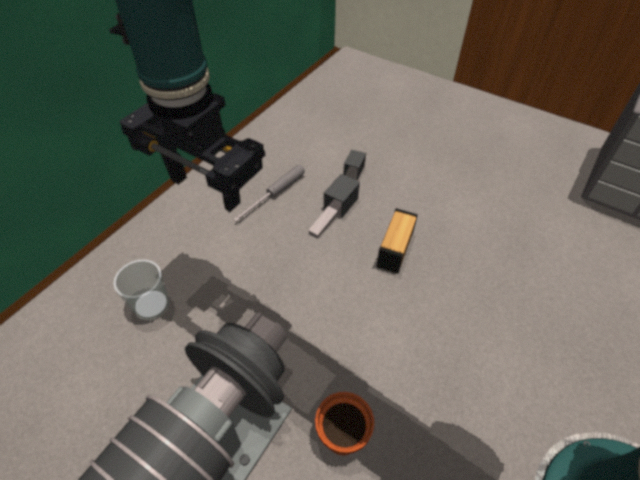

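View pics/wrist0.png

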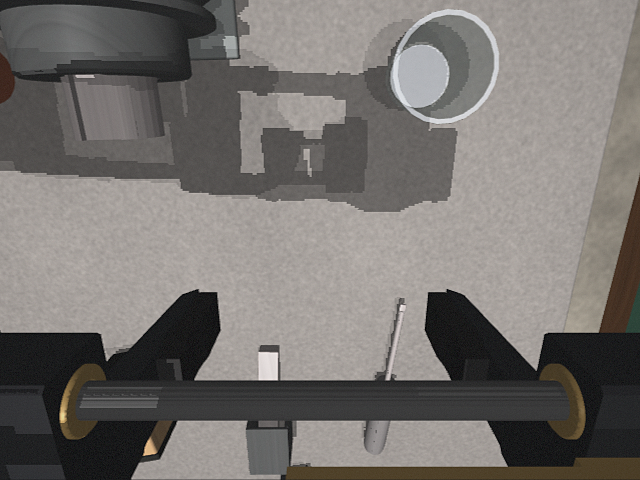

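```bash
cat > h.py <<'E'
from workcell import *
import cv2, numpy as np
R=lambda v: cv2.Rodrigues(np.array(v,float))[0]
def cam(n,o=None):
    m=camera_model(n); f=240/np.tan(np.radians(m['vfov']/2))
    if n=='wrist':
        o=o or get_obs(); T=np.eye(4);T[:3,:3]=R(o['tcp_rot']);T[:3,3]=o['ee_pos']
        C=T@m['mount']; return f,m['cx'],m['cy'],C[:3,:3],C[:3,3]
    r=R(m['rvec']); return f,m['cx'],m['cy'],r.T,-r.T@np.array(m['tvec'])
def ray(c,u,v):
    f,cx,cy,Rc,p=c; d=Rc@np.array([(u-cx)/f,(v-cy)/f,1]); return p,d/np.linalg.norm(d)
def onz(c,u,v,z):
    p,d=ray(c,u,v); return p+d*(z-p[2])/d[2]
def tri(*a):
    A=np.zeros((3,3));b=np.zeros(3);L=[ray(*x) for x in a]
    for p,d in L: M=np.eye(3)-np.outer(d,d);A+=M;b+=M@p
    x=np.linalg.solve(A,b); return x,[np.linalg.norm(np.cross(x-p,d)) for p,d in L]
def proj(c,X):
    f,cx,cy,Rc,p=c; q=Rc.T@(np.array(X)-p); return cx+f*q[0]/q[2],cy+f*q[1]/q[2]
def snap(n,name,crop=None,s=1):
    o=get_obs(); c=cam(n,o); im=get_image(n); cv2.imwrite(f"pics/{name}_raw.png",im)
    if crop: x,y,w,h=crop; im=im[y:y+h,x:x+w]
    if s!=1: im=cv2.resize(im,None,fx=s,fy=s,interpolation=cv2.INTER_CUBIC)
    cv2.imwrite(f"pics/{name}.png",im)
    np.savez(f"pics/{name}.npz",f=c[0],cx=c[1],cy=c[2],R=c[3],p=c[4]); return c,im
def load(name):
    d=np.load(f"pics/{name}.npz"); return float(d['f']),float(d['cx']),float(d['cy']),d['R'],d['p']
E
python3 - <<'E'
from h import *
np.set_printoptions(precision=4,suppress=True)
w=cam('wrist');s=cam('side');c=cam('scene')
print('cams',w[4],s[4],c[4])
print('keytip w',onz(w,269,346,.012),'side',onz(s,315,234,.006),'scene',onz(c,290,252,.01))
print('tumbler',onz(w,445,67,.085),onz(s,137,278,.085),onz(c,306,352,.085))
print('driver tip',onz(w,402,300,.004),'handle',onz(w,376,440,.012), onz(s,300,172,.01))
print('block side',onz(s,398,228,.056),onz(c,338,195,.056))
print('pot',onz(s,345,423,.07),onz(c,503,265,.07))
print('shaft end top',onz(w,122,138,.08),tri((w,112,75),(c,430,262)))
for n in('side','scene'):
    im=cv2.imread(f'pics/{n}0.png'); x,y,a,b=(100,130,330,330) if n=='side' else (190,170,320,240)
    cv2.imwrite(f'pics/{n}0z.png',cv2.resize(im[y:y+b,x:x+a],None,fx=1.8 if n=='side' else 2.4,fy=1.8 if n=='side' else 2.4,interpolation=cv2.INTER_CUBIC))
E
```

```text
cams [0.6737 0.0837 0.3828] [0.2778 0.3047 0.7116] [1.0843 0.6252 0.733 ]
keytip w [ 0.6141 -0.1716  0.012 ] side [ 0.6092 -0.1807  0.006 ] scene [ 0.6132 -0.1805  0.01  ]
tumbler [0.76   0.1093 0.085 ] [0.761  0.1103 0.085 ] [0.7622 0.1109 0.085 ]
driver tip [ 0.7606 -0.1181  0.004 ] handle [ 0.7398 -0.306   0.012 ] [ 0.7339 -0.3073  0.01  ]
block side [ 0.4659 -0.243   0.056 ] [ 0.4644 -0.237   0.056 ]
pot [0.3627 0.1141 0.07  ] [0.3676 0.1148 0.07  ]
shaft end top [0.521  0.0597 0.08  ] (array([0.543 , 0.1033, 0.141 ]), [np.float64(0.008402591226291311), np.float64(0.008402591226291245)])
```

View pics/side0z.png

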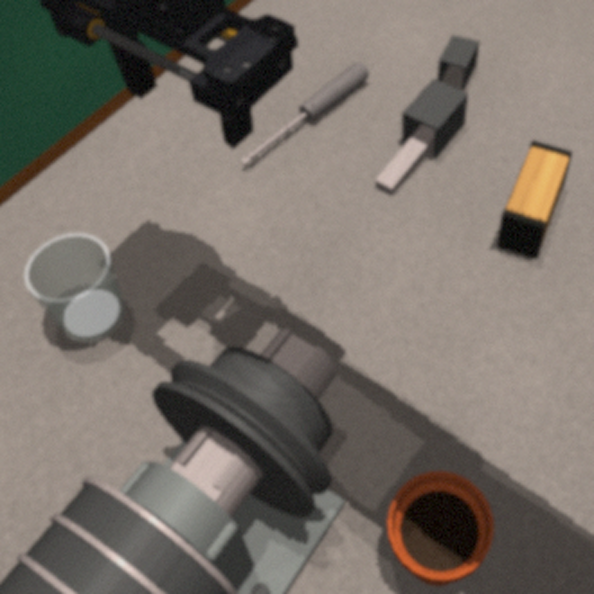

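View pics/scene0z.png

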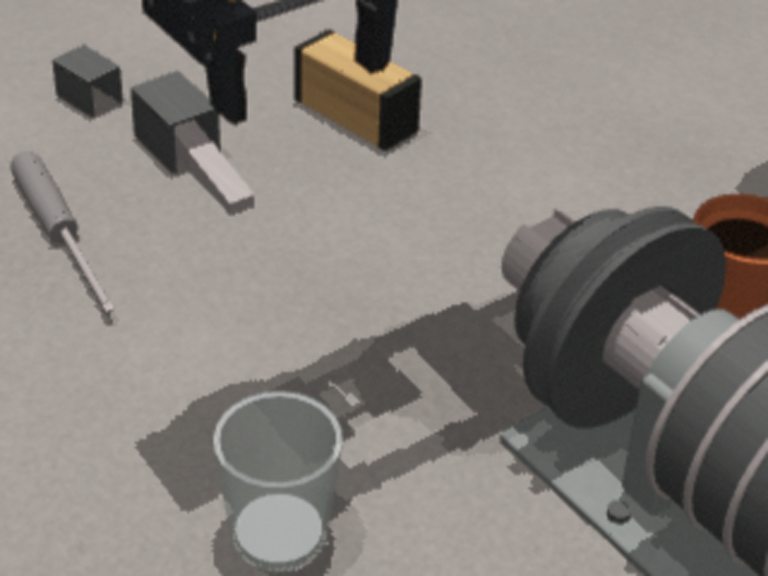

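play_rows([
  [[-0.04, -0.02, 0.02, 0], [-0.08, -0.05, 0.04, 0], [-0.12, -0.08, 0.05, 0], [-0.13, -0.09, 0.05, 0], [-0.13, -0.09, 0.05, 0], [-0.13, -0.09, 0.05, 0], [-0.13, -0.09, 0.05, 0], [-0.13, -0.09, 0.05, 0], [-0.13, -0.09, 0.05, 0], [-0.13, -0.09, 0.05, 0]],
])

```text
time: 1.4
ee_pos: [0.5451, -0.0898, 0.2886]
tcp_rot: [-0.0, 1.571, 0.0]
wrist_force: [-0.9, -0.6, -0.1]
finger_gap: 0.0886
```

Run:
```python
from h import *
snap('wrist','w1')
```

```text
(no output)
```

View pics/w1.png

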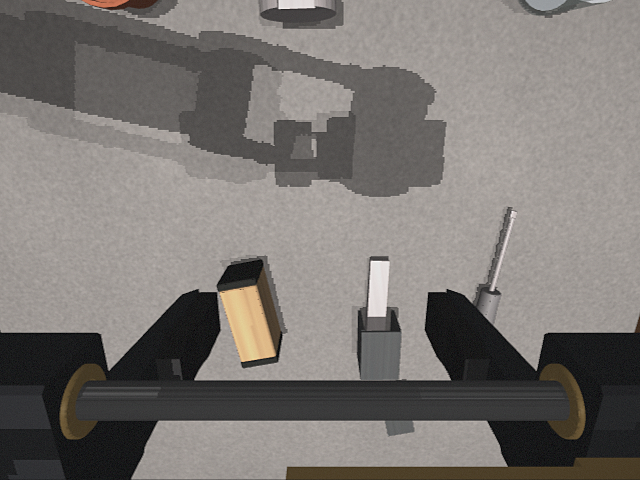

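play_rows([
  [[0.02, -0.04, -0.01, 0], [0.03, -0.08, -0.03, 0], [0.04, -0.12, -0.05, 0], [0.05, -0.15, -0.05, 0], [0.05, -0.16, -0.05, 0], [0.05, -0.16, -0.05, 0], [0.05, -0.16, -0.05, 0], [0.05, -0.16, -0.05, 0], [0.05, -0.16, -0.05, 0], [0.05, -0.16, -0.05, 0]],
])

```text
time: 2.7
ee_pos: [0.5951, -0.2496, 0.2389]
tcp_rot: [-0.001, 1.571, 0.0]
wrist_force: [0.2, 0.3, -1.4]
finger_gap: 0.088
```

Run:
```python
from h import *
snap('wrist','w2')
```

```text
(no output)
```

View pics/w2.png

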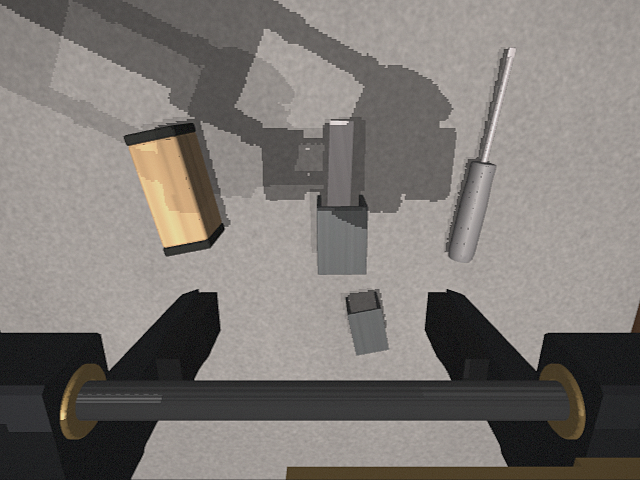

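Run:
```python
import cv2
im=cv2.imread('pics/w2_raw.png')
cv2.imwrite('pics/w2k.png',cv2.convertScaleAbs(cv2.resize(im[105:285,300:390],None,fx=3.3,fy=3.3,interpolation=cv2.INTER_CUBIC),alpha=1.5))
cv2.imwrite('pics/w2b.png',cv2.resize(im[110:270,110:240],None,fx=3.7,fy=3.7,interpolation=cv2.INTER_CUBIC))
```

```text
(no output)
```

View pics/w2k.png

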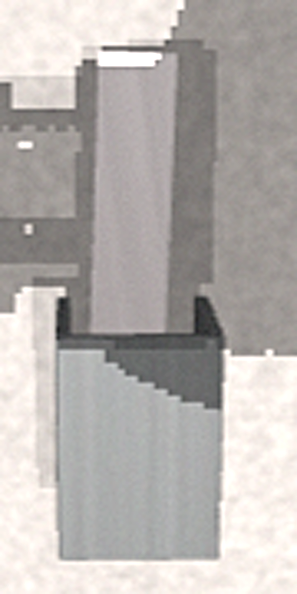

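View pics/w2b.png

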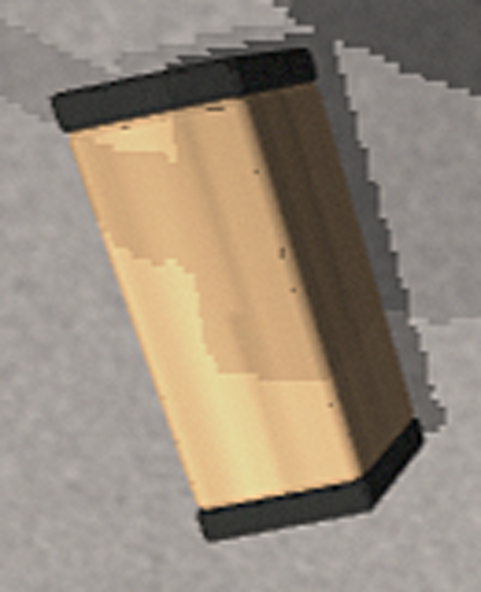

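Run:
```python
from h import *
np.set_printoptions(precision=4,suppress=True)
c=load('w2')
K=lambda x,y:(300+x/3.3,105+y/3.3)
B=lambda x,y:(110+x/3.7,110+y/3.7)
for n,p,z in[('tipL',(97,66),.012),('tipR',(177,52),.012),('L2',(90,333),.02),('R2',(168,333),.02),('pmL',(56,338),.05),('pmR',(222,335),.05),('pbL',(60,558),.05),('pbR',(219,558),.05)]:
    print(n,onz(c,*K(*p),z))
b=np.array([onz(c,*B(*p),.056) for p in[(52,100),(238,58),(368,508),(207,540)]])
print(b,b.mean(0),[np.linalg.norm(b[i]-b[i-1]) for i in range(4)])
d=(b[0]+b[1]-b[2]-b[3])/2;print('block axis deg from +y',np.degrees(np.arctan2(-d[0],d[1])))
print(onz(c,*K(128,48),.006),c[4])
# shaft via w1,w?
```

```text
tipL [ 0.6009 -0.1834  0.012 ]
tipR [ 0.6232 -0.1796  0.012 ]
L2 [ 0.5993 -0.2584  0.02  ]
R2 [ 0.6221 -0.2583  0.02  ]
pmL [ 0.5897 -0.2521  0.05  ]
pmR [ 0.6343 -0.2512  0.05  ]
pbL [ 0.5907 -0.3168  0.05  ]
pbR [ 0.636  -0.3167  0.05  ]
[[ 0.4312 -0.1912  0.056 ]
 [ 0.4736 -0.1821  0.056 ]
 [ 0.4927 -0.2878  0.056 ]
 [ 0.4523 -0.2963  0.056 ]] [ 0.4624 -0.2394  0.056 ] [np.float64(0.1071748733813267), np.float64(0.04338633123770251), np.float64(0.10739020149315272), np.float64(0.04119860433997296)]
block axis deg from +y 10.798208653216586
[ 0.6097 -0.1788  0.006 ] [ 0.5939 -0.1658  0.384 ]
```

play_rows([
  [[0.01, 0.02, -0.05, 0], [0.017, 0.038, -0.1, 0], [0.017, 0.038, -0.15, 0], [0.017, 0.038, -0.19, 0], [0.017, 0.038, -0.22, 0], [0.017, 0.038, -0.233, 0], [0.017, 0.038, -0.234, 0], [0.017, 0.038, -0.234, 0], [0.017, 0.038, -0.234, 0], [0.017, 0.038, -0.234, 0]],
], claw=0.15)

```text
time: 4.0
ee_pos: [0.6128, -0.2123, 0.006]
tcp_rot: [-0.001, 1.569, -0.001]
wrist_force: [-0.4, -0.5, -0.1]
finger_gap: 0.0748
```

play_rows([
  [[0, 0, 0, 0], [0, 0, 0, 0], [0, 0, 0, 0], [0, 0, 0, 0], [0, 0, 0, 0], [0, 0, 0, 0], [0, 0, 0, 0], [0, 0, 0, 0], [0, 0, 0, 0], [0, 0, 0, 0]],
], claw=1.0)

```text
time: 5.25
ee_pos: [0.6118, -0.212, 0.0046]
tcp_rot: [0.0, 1.571, 0.0]
wrist_force: [-0.6, 0.0, -0.2]
finger_gap: 0.0215
```

Run:
```python
from h import *
snap('side','s3',(220,120,240,160),3.3)
```

```text
(no output)
```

View pics/s3.png

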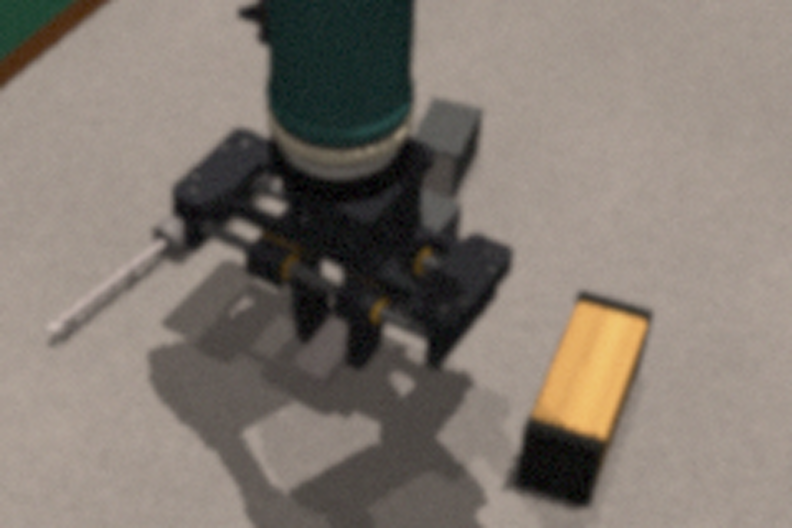

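Gap 21.5 mm: the key (22 mm) is gripped, fingers astride it. Draw it straight out along +y, then release.

play_rows([
  [[0, 0.01, 0, 0], [0, 0.025, 0, 0], [0, 0.04, 0, 0], [0, 0.055, 0, 0], [0, 0.07, 0, 0], [0, 0.085, 0, 0], [0, 0.1, 0, 0], [0, 0.115, 0, 0], [0, 0.12, 0, 0], [0, 0.12, 0, 0]],
])

```text
time: 6.55
ee_pos: [0.612, -0.0912, 0.0047]
tcp_rot: [0.0, 1.571, 0.001]
wrist_force: [0.9, 1.5, -0.9]
finger_gap: 0.0216
```

play_rows([
  [[0, 0, 0, 0], [0, 0, 0, 0], [0, 0, 0, 0], [0, 0, 0, 0], [0, 0, 0.02, 0], [0, 0, 0.06, 0], [0, -0.04, 0.12, 0], [0, -0.08, 0.16, 0], [0, -0.1, 0.18, 0], [0, -0.1, 0.18, 0]],
], claw=0.15)

```text
time: 7.8
ee_pos: [0.6139, -0.1941, 0.1892]
tcp_rot: [0.0, 1.564, -0.004]
wrist_force: [-0.0, 0.5, 0.2]
finger_gap: 0.0749
```

Run:
```python
from h import *
snap('wrist','w4')
```

```text
(no output)
```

View pics/w4.png

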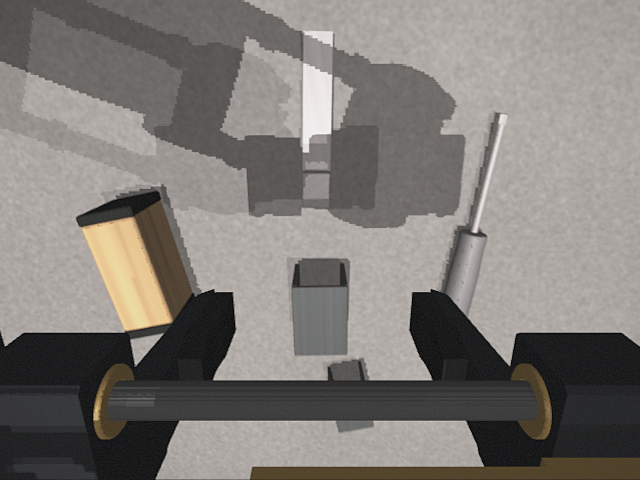

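Run:
```python
from h import *
np.set_printoptions(precision=4,suppress=True)
c=load('w4')
for p,z in [((303,207),.038),((330,207),.038),((302.5,173),.038),((330.5,173),.038),((303,31),.012),((333,31),.012)]: print(p,onz(c,*p,z))
print(get_obs()['ee_pos'])
im=cv2.imread('pics/w1_raw.png'); cv2.imwrite('pics/w1s.png',cv2.resize(im[0:60,230:380],None,fx=5,fy=5))
```

```text
(303, 207) [ 0.599  -0.1869  0.038 ]
(330, 207) [ 0.6203 -0.187   0.038 ]
(302.5, 173) [ 0.5991 -0.1601  0.038 ]
(330.5, 173) [ 0.6205 -0.1602  0.038 ]
(303, 31) [ 0.6001 -0.0587  0.012 ]
(333, 31) [ 0.6225 -0.0587  0.012 ]
[ 0.6126 -0.1925  0.1866]
```

play_rows([
  [[-0.001, 0.01, -0.03, 0], [-0.002, 0.017, -0.08, 0], [-0.002, 0.017, -0.13, 0], [-0.002, 0.017, -0.165, 0], [-0.002, 0.017, -0.178, 0], [-0.002, 0.017, -0.178, 0], [-0.002, 0.017, -0.178, 0], [-0.002, 0.017, -0.178, 0], [-0.002, 0.017, -0.178, 0], [-0.002, 0.017, -0.178, 0]],
])

```text
time: 9.1
ee_pos: [0.6104, -0.1752, 0.0074]
tcp_rot: [-0.0, 1.57, -0.0]
wrist_force: [0.3, -0.8, -0.3]
finger_gap: 0.0746
```

play_rows([
  [[0, 0, 0, 0], [0, 0, 0, 0], [0, 0, 0, 0], [0, 0, 0, 0], [0, 0, 0, 0], [0, 0, 0, 0], [0, 0, 0, 0], [0, 0, 0, 0], [0, 0, 0, 0], [0, 0, 0, 0]],
], claw=1.0)

```text
time: 10.35
ee_pos: [0.61, -0.175, 0.0067]
tcp_rot: [-0.0, 1.571, -0.0]
wrist_force: [0.6, -0.5, -1.4]
finger_gap: 0.0219
```

play_rows([
  [[0, 0, 0.02, 0], [0, 0.0, 0.06, 0], [0, 0.02, 0.11, 0], [0.005, 0.05, 0.16, 0], [0.01, 0.09, 0.2, 0], [0.01, 0.13, 0.24, 0], [0.01, 0.15, 0.25, 0], [0.01, 0.155, 0.25, 0], [0.01, 0.155, 0.25, 0], [0.01, 0.155, 0.25, 0]],
])

```text
time: 11.6
ee_pos: [0.6188, -0.0211, 0.2542]
tcp_rot: [0.001, 1.575, -0.001]
wrist_force: [-0.5, 0.4, -4.1]
finger_gap: 0.0213
```

Run:
```python
from h import *
snap('wrist','w5'); snap('side','s5',(80,60,350,350),1.7)
print(get_obs()['ee_pos'])
```

```text
[ 0.61930862 -0.02108668  0.25497536]
```

View pics/w5.png

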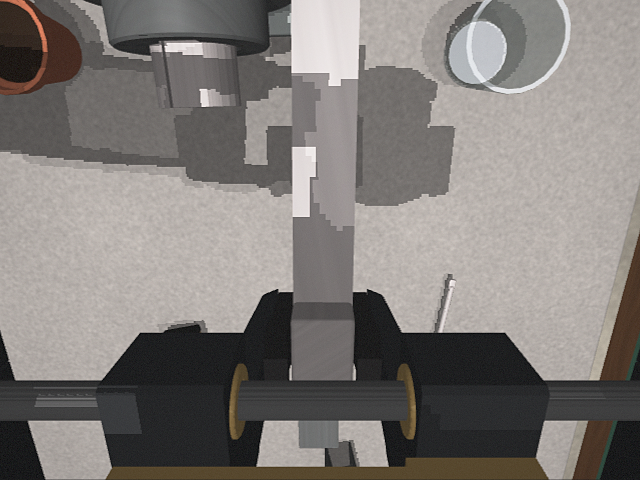

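View pics/s5.png

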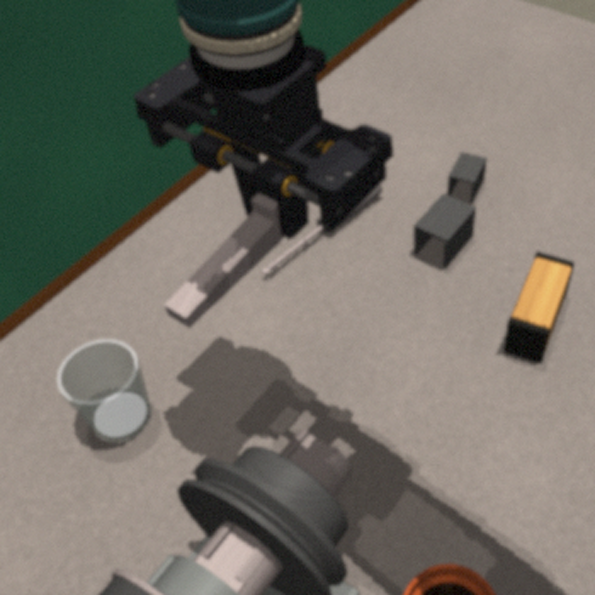

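Run:
```python
from h import *
im=cv2.imread('pics/w5_raw.png'); cv2.imwrite('pics/w5s.png',cv2.convertScaleAbs(cv2.resize(im[0:120,90:290],None,fx=4,fy=4,interpolation=cv2.INTER_CUBIC),alpha=1.6))
im=cv2.imread('pics/wrist0.png'); cv2.imwrite('pics/w0s.png',cv2.convertScaleAbs(cv2.resize(im[40:160,30:230],None,fx=4,fy=4,interpolation=cv2.INTER_CUBIC),alpha=1.6))
```

```text
(no output)
```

View pics/w5s.png

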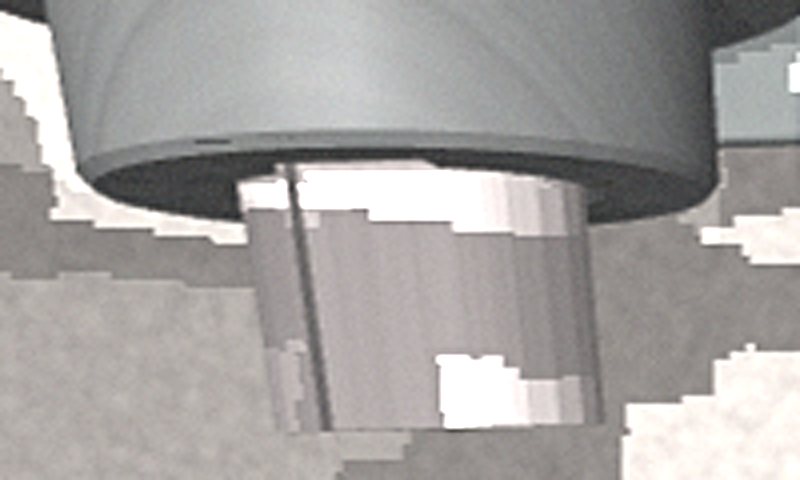

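View pics/w0s.png

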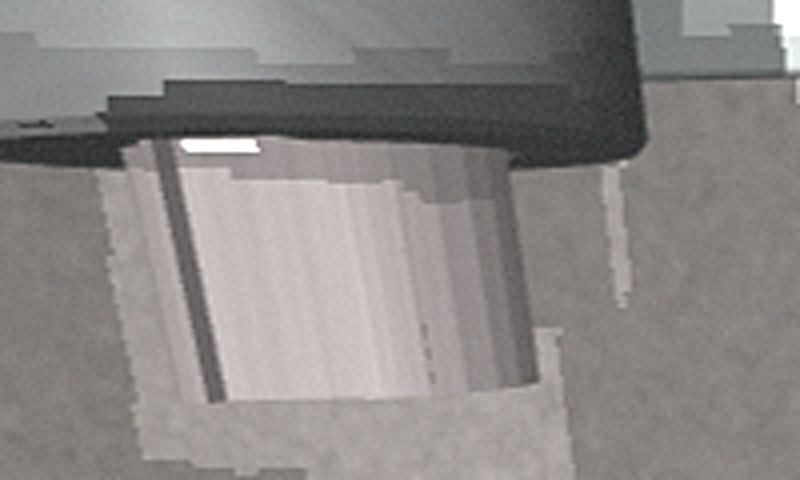

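Run:
```python
from h import *
np.set_printoptions(precision=4,suppress=True)
c5=load('w5')
# w0 pose: first obs
o={'tcp_rot':[3.83e-5,1.57301943,6.5e-5],'ee_pos':[.674278,.0000105,.237401]}
c0=cam('wrist',o)
A=lambda x,y:(90+x/4,x*0+y/4); B=lambda x,y:(30+x/4,40+y/4)
for n,a,b in[('end floor',(330,430),(225,400)),('far floor',(298,165),(185,140)),('end lip',(320,430),(208,402))]:
    print(n,onz(c5,*A(*a),.111),onz(c0,*B(*b),.111),tri((c5,*A(*a)),(c0,*B(*b))))
# key edges in hand: head top, z = tcp+0.0314
z=get_obs()['ee_pos'][2]
print('head',onz(c5,292,305,z+.031),onz(c5,353,305,z+.031))
print('key near tip',onz(c5,292,20,z+.007),onz(c5,358,20,z+.007))
# shaft silhouette right at end/hub
print('sil',onz(c5,*A(603,425),.09),onz(c5,*A(275,430),.09),onz(c0,*B(538,382),.09),onz(c0,*B(180,400),.09))
print(c5[4],c0[4],get_obs()['ee_pos'])
# hub rim ends
```

```text
end floor [0.5115 0.0608 0.111 ] [0.5118 0.0608 0.111 ] (array([0.5111, 0.0607, 0.1097]), [np.float64(5.482087208055962e-05), np.float64(5.4820872080587466e-05)])
far floor [0.5113 0.1031 0.111 ] [0.5133 0.1019 0.111 ] (array([0.5096, 0.1031, 0.1054]), [np.float64(0.0008392451491857622), np.float64(0.0008392451491857919)])
end lip [0.5097 0.0608 0.111 ] [0.5089 0.0604 0.111 ] (array([0.5112, 0.0608, 0.1149]), [np.float64(1.7775209238170127e-05), np.float64(1.7775209238172624e-05)])
head [0.6082 0.0003 0.286 ] [0.6282 0.0003 0.286 ]
key near tip [0.6085 0.0879 0.262 ] [0.6292 0.0879 0.262 ]
sil [0.5556 0.0616 0.09  ] [0.4933 0.0606 0.09  ] [0.5574 0.0623 0.09  ] [0.491 0.059 0.09 ]
[0.6185 0.0626 0.3993] [0.6736 0.0837 0.3825] [ 0.6193 -0.0211  0.255 ]
```

play_rows([
  [[-0.01, -0.03, 0, 0], [-0.03, -0.06, 0, 0], [-0.06, -0.08, -0.01, 0], [-0.085, -0.08, -0.04, 0], [-0.095, -0.08, -0.08, 0], [-0.095, -0.08, -0.11, 0], [-0.095, -0.08, -0.12, 0], [-0.095, -0.08, -0.12, 0], [-0.095, -0.08, -0.12, 0], [-0.095, -0.08, -0.12, 0]],
])

```text
time: 12.95
ee_pos: [0.5263, -0.1003, 0.1383]
tcp_rot: [-0.001, 1.568, -0.0]
wrist_force: [0.3, 0.4, -2.8]
finger_gap: 0.0218
```

Run:
```python
from h import *
np.set_printoptions(precision=4,suppress=True)
c=cam('scene')
a,b=onz(c,399.6,352,.008),onz(c,530,471,.008);print('base edge',a,b)
snap('wrist','w6',(220,0,230,340),1.7); snap('side','s6',(180,200,180,180),3.3); snap('scene','c6',(300,150,240,180),3.3)
print(get_obs()['ee_pos'],get_obs()['wrist_force'])
```

```text
base edge [0.6009 0.1305 0.008 ] [0.592  0.3867 0.008 ]
[ 0.5256 -0.1001  0.1375] [-0.344   0.1307 -2.6315]
```

View pics/w6.png

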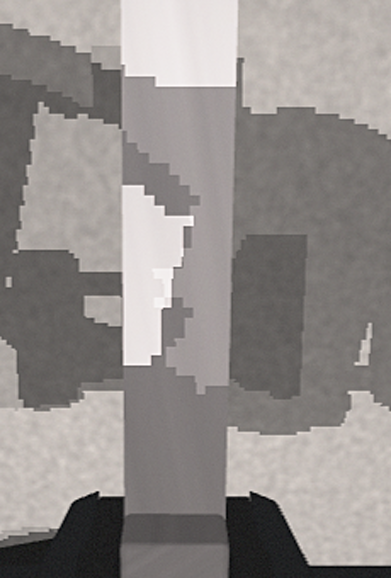

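View pics/s6.png

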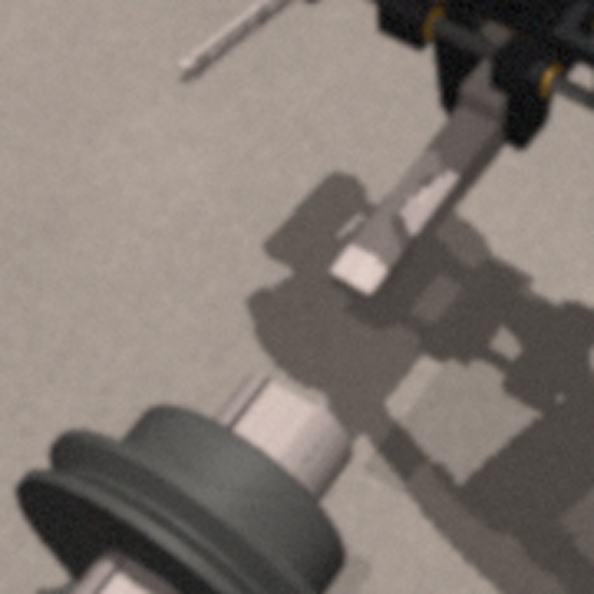

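View pics/c6.png

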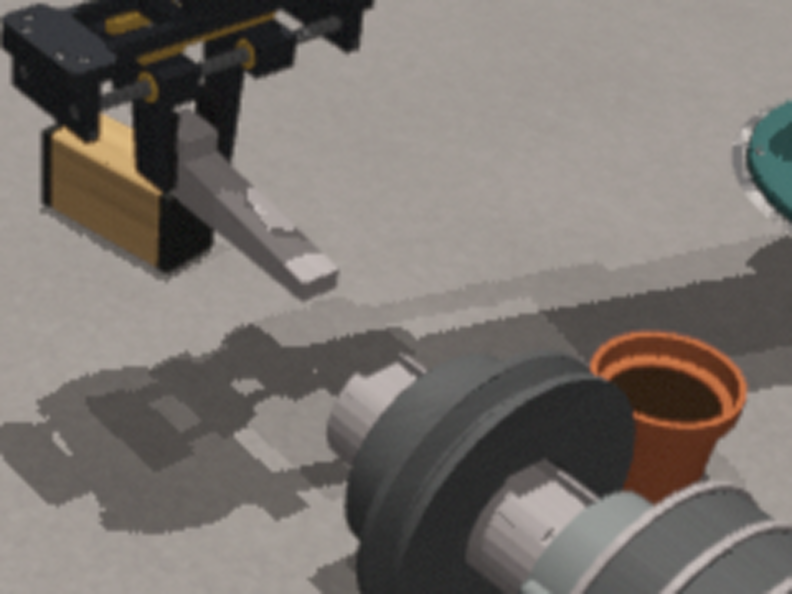

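```bash
python3 - <<'E'
from h import *
np.set_printoptions(precision=4,suppress=True)
s=cam('side');c=cam('scene')
S=lambda x,y:(180+x/3.3,200+y/3.3); C=lambda x,y:(300+x/3.3,150+y/3.3)
print('tip+x',tri((s,*S(331,276)),(c,*C(300,285))))
print('tip-x',tri((s,*S(371,297)),(c,*C(337,269))))
# groove end: floor/left lip: side right lip edge top (−x side)
print('groove -x lip top at end', onz(s,*S(350,432),.1))
for p in [(345,410),(265,375),(325,405)]: print(p,onz(s,*S(*p),.116))
for p in [(343,392),(357,372)]: print('c',p,onz(c,*C(*p),.116))
E
python3 - <<'E'
import cv2
im=cv2.imread('pics/s6_raw.png');cv2.imwrite('pics/s6s.png',cv2.convertScaleAbs(cv2.resize(im[300:360,235:295],None,fx=9,fy=9,interpolation=cv2.INTER_CUBIC),alpha=1.1))
im=cv2.imread('pics/c6_raw.png');cv2.imwrite('pics/c6s.png',cv2.convertScaleAbs(cv2.resize(im[240:300,390:450],None,fx=9,fy=9,interpolation=cv2.INTER_CUBIC),alpha=1.3))
E
```

```text
tip+x (array([0.5377, 0.0158, 0.137 ]), [np.float64(0.000760573253512531), np.float64(0.0007605732535125192)])
tip-x (array([0.5154, 0.0164, 0.1387]), [np.float64(0.00022362810700949753), np.float64(0.00022362810700942988)])
groove -x lip top at end [0.498  0.0594 0.1   ]
(345, 410) [0.5003 0.0585 0.116 ]
(265, 375) [0.5399 0.0641 0.116 ]
(325, 405) [0.509  0.0614 0.116 ]
c (343, 392) [0.5551 0.0716 0.116 ]
c (357, 372) [0.5397 0.0636 0.116 ]
```

View pics/s6s.png

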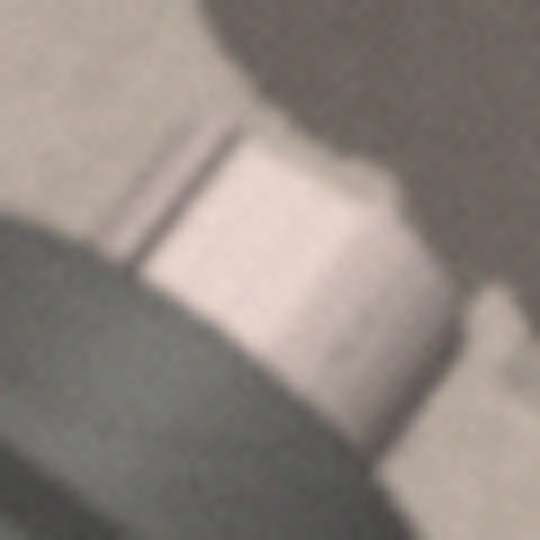

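View pics/c6s.png

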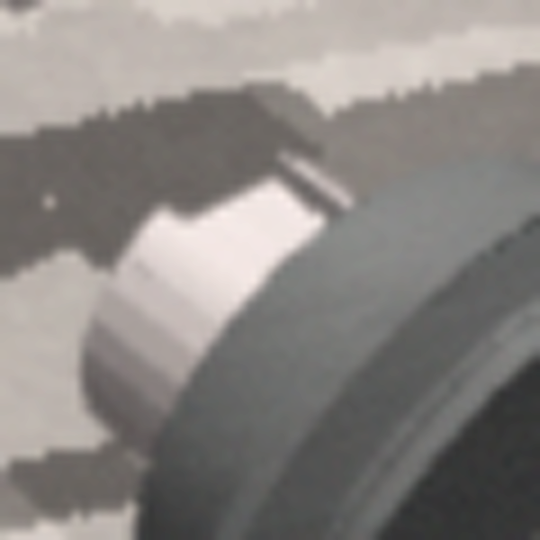

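Run:
```python
from h import *
np.set_printoptions(precision=4,suppress=True)
s=cam('side');c=cam('scene')
S=lambda x,y:(235+x/9,300+y/9); C=lambda x,y:(390+x/9,240+y/9)
for p in[(243,140),(137,270)]: print('s +x floor',onz(s,*S(*p),.111))
for p in[(275,180),(325,215)]: print('c -x floor',onz(c,*C(*p),.111))
```

```text
s +x floor [0.538  0.0632 0.111 ]
s +x floor [0.5376 0.091  0.111 ]
c -x floor [0.5141 0.0645 0.111 ]
c -x floor [0.5132 0.077  0.111 ]
```

play_rows([
  [[0.002, 0, -0.006, 1.2], [0.002, 0.0, -0.012, 1.2], [0.002, 0.01, -0.012, 1.2], [0.002, 0.02, -0.012, 1.2], [0.0015, 0.035, -0.012, 1.2], [0.001, 0.05, -0.012, 1.2], [0.0005, 0.065, -0.012, 1.2], [0.0005, 0.074, -0.012, 1.2], [0.0005, 0.074, -0.012, 1.2], [0.0005, 0.074, -0.012, 1.2]],
])

```text
time: 14.35
ee_pos: [0.5255, -0.0262, 0.1247]
tcp_rot: [-0.017, 1.571, 0.016]
wrist_force: [0.8, -0.3, -3.9]
finger_gap: 0.0222
```

Run:
```python
from h import *
np.set_printoptions(precision=4,suppress=True)
snap('side','s7',(200,250,120,100),5); snap('scene','c7',(350,190,120,100),5)
o=get_obs();print(o['ee_pos'],o['wrist_force'],o['torque'])
```

```text
[ 0.5256 -0.0264  0.1247] [-0.5732  0.7306 -2.9275] [-0.1633  0.0003  0.0299]
```

View pics/s7.png

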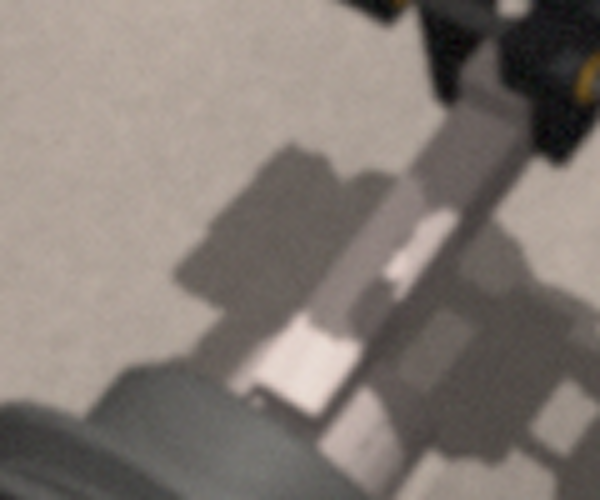

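View pics/c7.png

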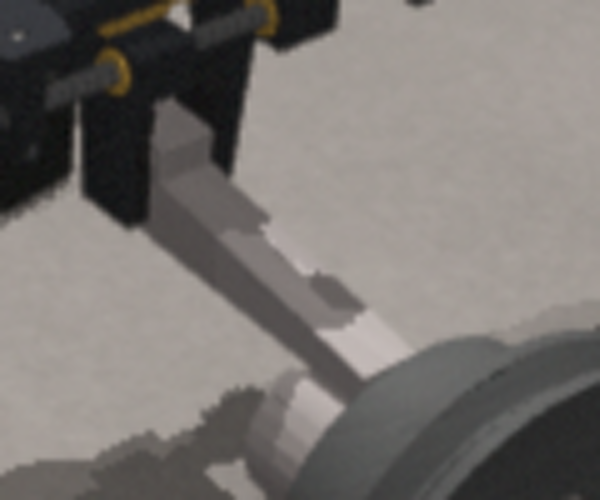

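play_rows([
  [[0, 0, -0.001, 0], [0, 0, -0.002, 0], [0, 0, -0.003, 0], [0, 0, -0.004, 0], [0, 0, -0.005, 0], [0, 0, -0.006, 0], [0, 0, -0.006, 0], [0, 0, -0.006, 0], [0, 0, -0.006, 0], [0, 0, -0.006, 0]],
])

```text
time: 15.7
ee_pos: [0.5255, -0.026, 0.1187]
tcp_rot: [-0.016, 1.571, 0.016]
wrist_force: [-0.0, -0.5, -3.4]
finger_gap: 0.0215
```

Run:
```python
from h import *
np.set_printoptions(precision=4,suppress=True)
snap('side','s8',(200,250,120,100),5); snap('wrist','w8',(200,0,240,300),2)
o=get_obs();print(o['ee_pos'],o['wrist_force'],o['torque'])
```

```text
[ 0.5255 -0.026   0.1187] [ 1.0336  0.5826 -3.2321] [-0.1146  0.0244  0.0239]
```

View pics/s8.png

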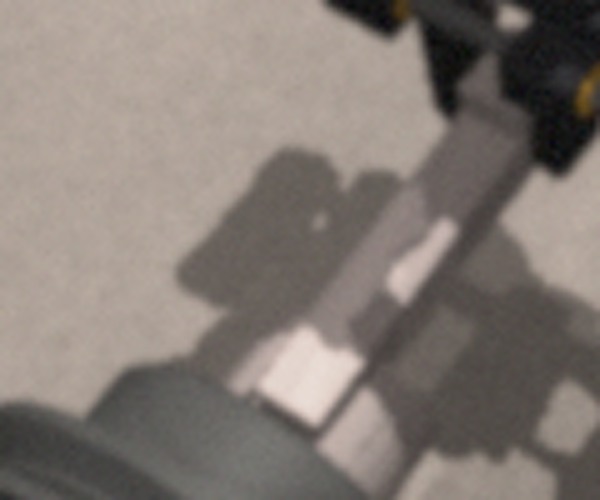

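View pics/w8.png

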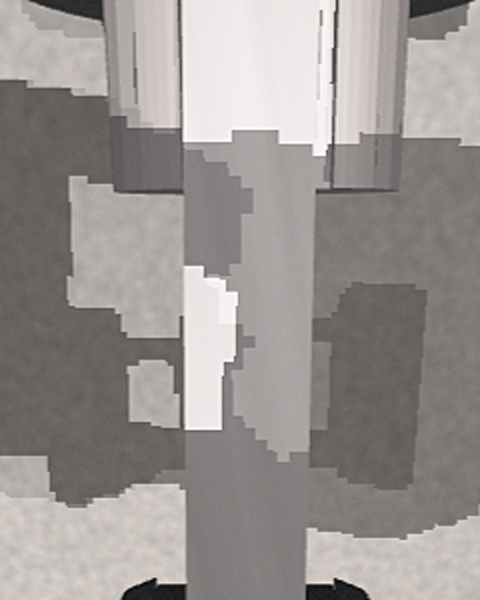

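play_rows([
  [[0.0012, 0, -0.0005, 0], [0.0012, 0.006, -0.0007, 0], [0.001, 0.012, -0.0007, 0], [0.001, 0.018, -0.0007, 0], [0.001, 0.024, -0.0007, 0], [0.001, 0.03, -0.0007, 0], [0.001, 0.036, -0.0007, 0], [0.0008, 0.042, -0.0007, 0], [0.0008, 0.05, -0.0007, 0], [0.0008, 0.05, -0.0007, 0]],
])

```text
time: 17.05
ee_pos: [0.5263, 0.025, 0.118]
tcp_rot: [-0.016, 1.571, 0.018]
wrist_force: [0.5, 1.2, -2.3]
finger_gap: 0.0215
```

Run:
```python
from h import *
np.set_printoptions(precision=4,suppress=True)
snap('wrist','w9',(200,0,240,300),2)
o=get_obs();print(o['ee_pos'],o['wrist_force'],o['torque'])
```

```text
[0.5262 0.0247 0.1179] [-0.6104  0.3648 -1.2838] [ 0.2003 -0.0022 -0.0016]
```

View pics/w9.png

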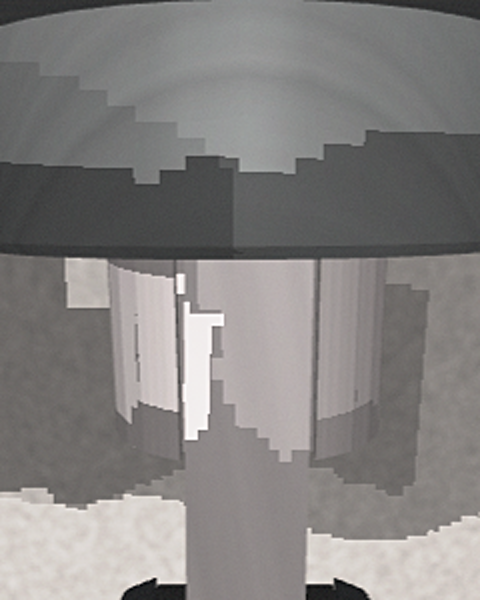

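play_rows([
  [[0, 0.002, 0, 0], [0, 0.004, 0, 0], [0, 0.006, 0, 0], [0, 0.008, 0, 0], [0, 0.01, 0, 0], [-0.0002, 0.012, 0, 0], [-0.0002, 0.013, 0, 0], [-0.0002, 0.014, 0, 0], [-0.0002, 0.014, 0, 0], [-0.0002, 0.014, 0, 0]],
])

```text
time: 18.35
ee_pos: [0.5261, 0.0382, 0.118]
tcp_rot: [-0.016, 1.571, 0.017]
wrist_force: [0.8, -1.0, -2.7]
finger_gap: 0.022
```

play_rows([
  [[0, 0.0005, 0, 0], [0, 0.001, 0, 0], [0, 0.0015, 0, 0], [0, 0.002, 0, 0], [0, 0.0025, 0, 0], [0, 0.003, 0, 0], [0, 0.003, 0, 0], [0, 0.003, 0, 0], [0, 0.003, 0, 0], [0, 0.003, 0, 0]],
])

```text
time: 19.6
ee_pos: [0.5261, 0.0403, 0.1179]
tcp_rot: [-0.017, 1.571, 0.016]
wrist_force: [0.3, -5.0, -2.0]
finger_gap: 0.0222
```

Run:
```python
from h import *
np.set_printoptions(precision=4,suppress=True)
for i in range(3):
  snap('wrist','w10',(200,0,240,300),2)
  o=get_obs();print(o['ee_pos'],o['wrist_force'],o['torque'])
```

```text
[0.5261 0.0403 0.1179] [ 0.277  -5.1635 -1.526 ] [-0.6576 -0.0717  0.0186]
[0.5261 0.0403 0.1179] [ 0.1615 -5.0758 -2.4453] [-0.6974 -0.0879 -0.0091]
[0.526  0.0403 0.1179] [ 0.0501 -5.3631 -2.3113] [-0.5852 -0.1304  0.0191]
```

play_rows([
  [[0, 0.0005, 0, 0], [0, 0.001, 0, 0], [0, 0.0015, 0, 0], [0, 0.0015, 0, 0], [0, 0.0015, 0, 0], [0, 0.0015, 0, 0], [0, 0.0015, 0, 0], [0, 0.0015, 0, 0], [0, 0.0015, 0, 0], [0, 0.0015, 0, 0]],
])

```text
time: 21.0
ee_pos: [0.5261, 0.0411, 0.1179]
tcp_rot: [-0.019, 1.571, 0.015]
wrist_force: [-0.4, -7.2, -1.3]
finger_gap: 0.0219
```

play_rows([
  [[0, 0, 0, 0], [0, 0, 0, 0], [0, 0, 0, 0], [0, 0, 0, 0], [0, -0.0, 0.01, 0], [0, -0.01, 0.04, 0], [0, -0.04, 0.09, 0], [0, -0.08, 0.12, 0], [0, -0.1, 0.13, 0], [0, -0.1, 0.13, 0]],
], claw=0.25)

```text
time: 22.25
ee_pos: [0.527, -0.0586, 0.2501]
tcp_rot: [-0.015, 1.567, 0.014]
wrist_force: [0.7, 0.9, 0.3]
finger_gap: 0.0661
```

Run:
```python
from h import *
np.set_printoptions(precision=4,suppress=True)
snap('side','s11',(200,250,120,100),5); snap('wrist','w11')
o=get_obs();print(o['ee_pos'],o['wrist_force'],o['time'])
```

```text
[ 0.5258 -0.0571  0.2478] [-0.0837  0.2344  0.3632] 22.35
```

View pics/s11.png

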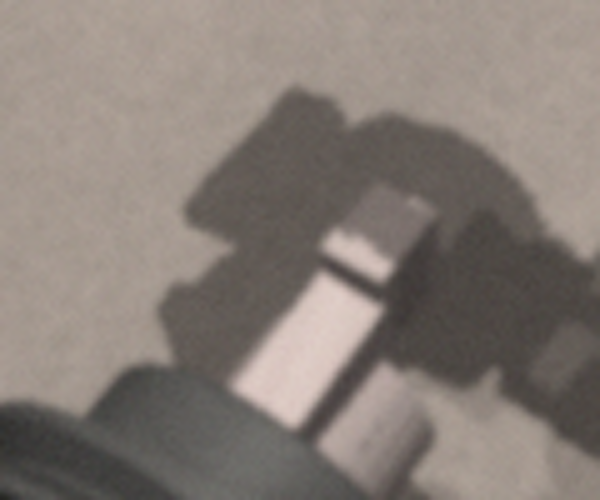

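View pics/w11.png

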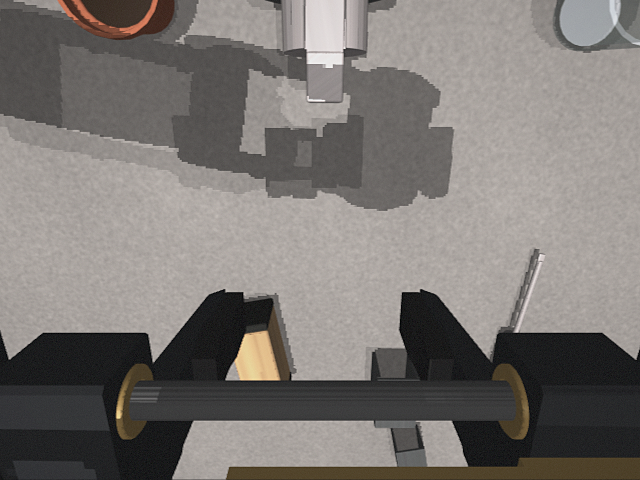

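play_rows([
  [[-0.015, -0.045, 0, 3], [-0.03, -0.09, -0.02, 6], [-0.045, -0.135, -0.05, 9], [-0.06, -0.17, -0.09, 9.6], [-0.063, -0.182, -0.14, 9.6], [-0.063, -0.182, -0.19, 9.6], [-0.063, -0.182, -0.22, 9.6], [-0.063, -0.182, -0.236, 9.6], [-0.063, -0.182, -0.236, 9.6], [-0.063, -0.182, -0.236, 9.6]],
], claw=0.1)

```text
time: 23.6
ee_pos: [0.4643, -0.2397, 0.0132]
tcp_rot: [-0.149, 1.564, 0.147]
wrist_force: [-0.1, -0.2, 0.5]
finger_gap: 0.0796
```

play_rows([
  [[0, 0, 0, 0], [0, 0, 0, 0], [0, 0, 0, 0], [0, 0, 0, 0], [0, 0, 0, 0], [0, 0, 0, 0], [0, 0, 0, 0], [0, 0, 0, 0], [0, 0, 0, 0], [0, 0, 0, 0]],
], claw=1.0)

```text
time: 24.85
ee_pos: [0.463, -0.2396, 0.0123]
tcp_rot: [-0.148, 1.566, 0.148]
wrist_force: [-2.3, 0.3, 4.8]
finger_gap: 0.0438
```

Run:
```python
from h import *
np.set_printoptions(precision=4,suppress=True)
snap('wrist','w12');o=get_obs();print(o['ee_pos'],o['wrist_force'],o['time'],o['qpos'])
```

```text
[ 0.463  -0.2396  0.0123] [-2.1669  1.03    5.6577] 24.9 [-0.5252  0.2318  2.1148 -0.0003  0.795  -0.7136]
```

View pics/w12.png

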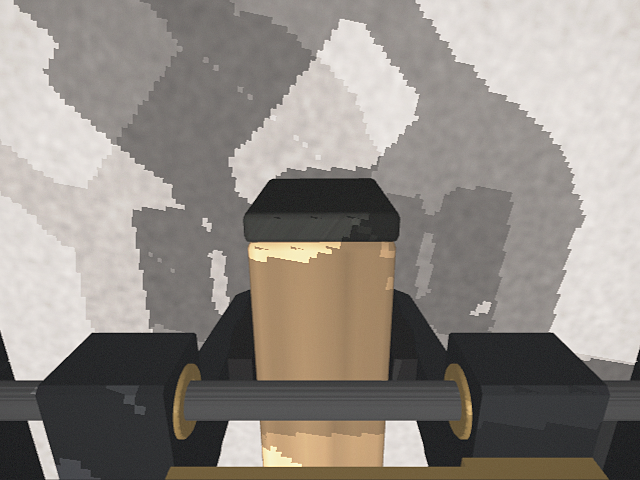

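play_rows([
  [[0, 0, 0.03, 0], [0, 0.0, 0.08, 0], [0.02, 0.04, 0.103, -3], [0.04, 0.08, 0.103, -6], [0.06, 0.12, 0.103, -9], [0.063, 0.15, 0.103, -9.6], [0.063, 0.169, 0.103, -9.6], [0.063, 0.169, 0.103, -9.6], [0.063, 0.169, 0.103, -9.6], [0.063, 0.169, 0.103, -9.6]],
])

```text
time: 26.15
ee_pos: [0.526, -0.0715, 0.115]
tcp_rot: [-0.016, 1.571, 0.015]
wrist_force: [0.6, 0.1, -0.7]
finger_gap: 0.0435
```

Run:
```python
from h import *
np.set_printoptions(precision=4,suppress=True)
c=load('w11');print([onz(c,*p,.149) for p in[(307,101),(343,101)]])
snap('wrist','w13'); snap('side','s13',(180,200,180,150),3.6);o=get_obs();print(o['ee_pos'],o['tcp_rot'],o['wrist_force'],o['time'])
```

```text
[array([0.5148, 0.0281, 0.149 ]), array([0.5362, 0.0285, 0.149 ])]
[ 0.5261 -0.0714  0.115 ] [-0.0155  1.5706  0.0153] [ 0.0248 -0.5389 -2.064 ] 26.25
```

View pics/w13.png

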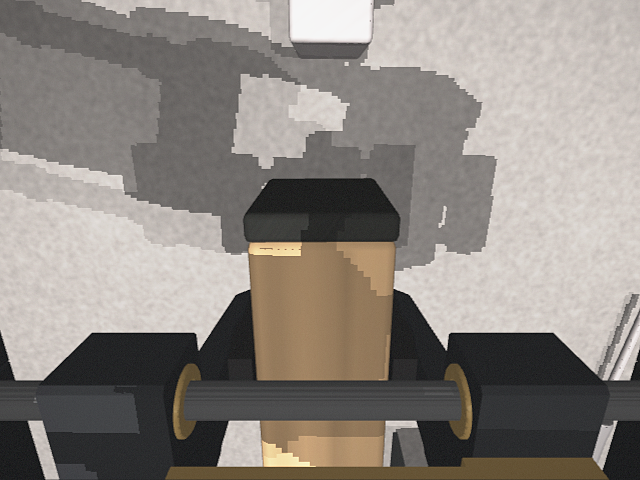

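View pics/s13.png

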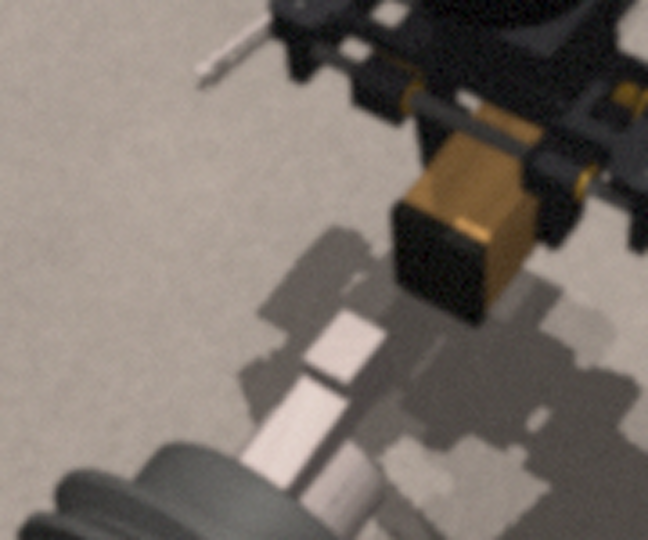

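play_rows([
  [[0, 0.02, 0, 0], [0, 0.035, 0, 0], [0, 0.042, 0, 0], [0, 0.046, 0, 0], [0, 0.049, 0, 0], [-0.0001, 0.052, 0, 0], [-0.0001, 0.055, 0, 0], [-0.0002, 0.058, 0, 0], [-0.0002, 0.06, 0, 0], [-0.0002, 0.06, 0, 0]],
])

```text
time: 27.5
ee_pos: [0.5263, -0.0131, 0.1152]
tcp_rot: [-0.022, 1.57, 0.013]
wrist_force: [0.8, -11.7, -1.3]
finger_gap: 0.0439
```

Run:
```python
from h import *
np.set_printoptions(precision=4,suppress=True)
snap('wrist','w14',(150,0,340,300),1.7); snap('side','s14',(180,200,180,150),3.6);o=get_obs();print(o['ee_pos'],o['tcp_rot'],o['wrist_force'],o['torque'],o['time'])
```

```text
[ 0.5263 -0.0131  0.1152] [-0.0221  1.5699  0.0134] [  0.3218 -11.232   -1.8666] [-1.6061 -0.0253 -0.05  ] 27.6
```

View pics/w14.png

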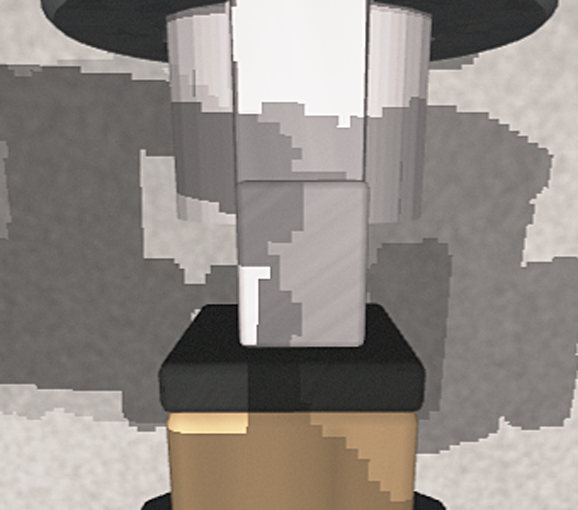

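View pics/s14.png

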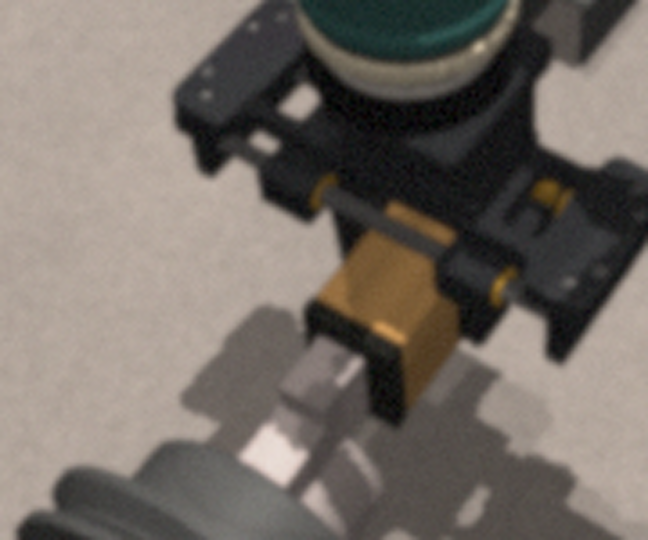

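play_rows([
  [[0, 0.002, 0, 0], [0, 0.004, 0, 0], [0, 0.006, 0, 0], [0, 0.007, 0, 0], [0, 0.008, 0, 0], [0, 0.008, 0, 0], [0, 0.008, 0, 0], [0, 0.008, 0, 0], [0, 0.008, 0, 0], [0, 0.008, 0, 0]],
])

```text
time: 28.85
ee_pos: [0.5263, -0.0059, 0.1153]
tcp_rot: [-0.023, 1.57, 0.013]
wrist_force: [1.2, -13.5, -2.2]
finger_gap: 0.0439
```

play_rows([
  [[0, 0.0005, 0, 0], [0, 0.001, 0, 0], [0, 0.0015, 0, 0], [0, 0.002, 0, 0], [0, 0.0025, 0, 0], [0, 0.003, 0, 0], [0, 0.003, 0, 0], [0, 0.003, 0, 0], [0, 0.003, 0, 0], [0, 0.003, 0, 0]],
])

```text
time: 30.1
ee_pos: [0.5263, -0.004, 0.1154]
tcp_rot: [-0.025, 1.57, 0.011]
wrist_force: [-0.4, -18.5, -1.3]
finger_gap: 0.0434
```

play_rows([
  [[0, 0.0005, 0, 0], [0, 0.001, 0, 0], [0, 0.0015, 0, 0], [0, 0.002, 0, 0], [0, 0.002, 0, 0], [0, 0.002, 0, 0], [0, 0.002, 0, 0], [0, 0.002, 0, 0], [0, 0.002, 0, 0], [0, 0.002, 0, 0]],
])

```text
time: 31.35
ee_pos: [0.5263, -0.0039, 0.1154]
tcp_rot: [-0.028, 1.57, 0.009]
wrist_force: [-0.2, -25.9, -0.4]
finger_gap: 0.0436
```

Run:
```python
from h import *
np.set_printoptions(precision=4,suppress=True)
snap('wrist','w15',(150,0,340,300),1.7);o=get_obs();print(o['ee_pos'],o['tcp_rot'],o['wrist_force'],o['torque'],o['time'])
```

```text
[ 0.5263 -0.0039  0.1154] [-0.0282  1.5701  0.0093] [  0.4122 -26.2872  -1.2111] [-3.5166  0.0459  0.0159] 31.4
```

View pics/w15.png

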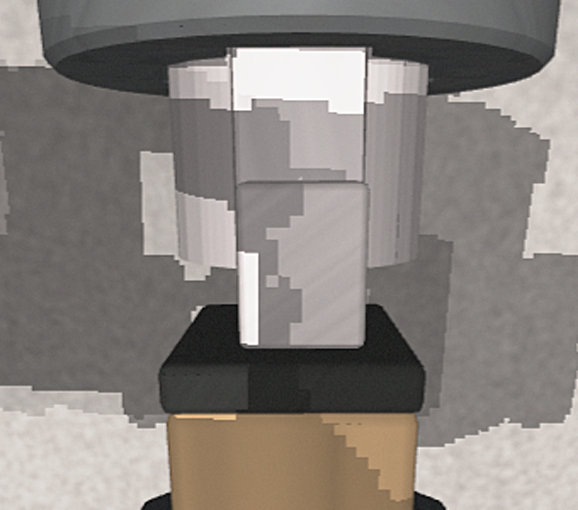

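play_rows([
  [[0, -0.01, 0, 0], [0, -0.02, 0, 0], [0, -0.02, 0, 0], [0, -0.012, 0, 0], [0, -0.003, 0, 0], [0, -0.001, 0, 0], [0, 0, 0, 0], [0, 0, 0, 0], [0, 0, 0, 0], [0, 0, 0, 0]],
])

```text
time: 32.65
ee_pos: [0.5259, -0.0035, 0.1153]
tcp_rot: [-0.029, 1.571, 0.01]
wrist_force: [-1.1, -26.3, -0.5]
finger_gap: 0.0439
```

Run:
```python
from h import *
np.set_printoptions(precision=4,suppress=True)
o=get_obs();print(o['ee_pos'],o['tcp_rot'],o['wrist_force'],o['time'])
```

```text
[ 0.5259 -0.0035  0.1153] [-0.0287  1.571   0.0097] [ -1.1131 -26.3412  -0.4501] 32.65
```

play_rows([
  [[0, -0.015, 0, 0], [0, -0.04, 0, 0], [-0.01, -0.08, 0, 0], [-0.03, -0.12, 0, 0], [-0.046, -0.16, 0, 0], [-0.046, -0.183, 0, -1.2], [-0.046, -0.183, -0.03, -1.2], [-0.046, -0.183, -0.06, -1.2], [-0.046, -0.183, -0.08, -1.2], [-0.046, -0.183, -0.08, -1.2]],
])

```text
time: 33.9
ee_pos: [0.4784, -0.179, 0.0333]
tcp_rot: [0.001, 1.575, 0.002]
wrist_force: [-0.6, -0.3, -1.3]
finger_gap: 0.0439
```

Run:
```python
from h import *
np.set_printoptions(precision=4,suppress=True)
snap('side','s16'); snap('wrist','w16')
o=get_obs();print(o['ee_pos'],o['tcp_rot'],o['wrist_force'],o['time'])
```

```text
[ 0.4804 -0.1801  0.0354] [-0.0004  1.5704  0.0006] [ 0.3155  0.6108 -3.1071] 34.0
```

View pics/s16.png

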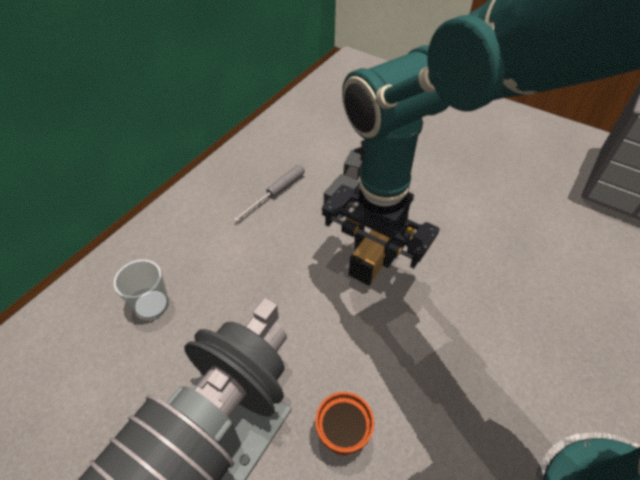

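View pics/w16.png

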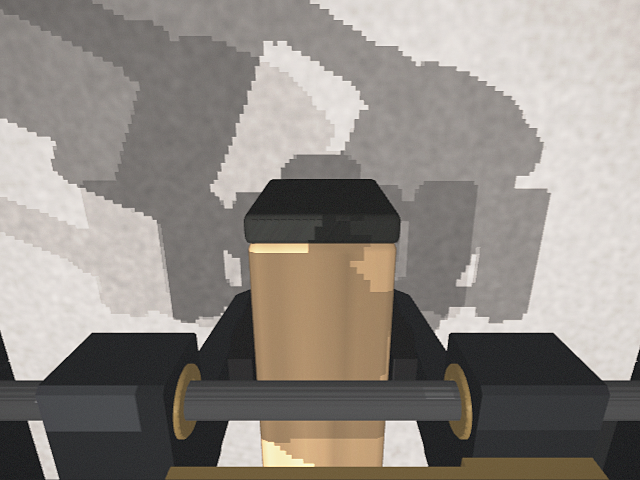

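play_rows([
  [[0, 0, -0.006, 0], [0, 0, -0.012, 0], [0, 0, -0.018, 0], [0, 0, -0.021, 0], [0, 0, -0.0228, 0], [0, 0, -0.0228, 0], [0, 0, -0.0228, 0], [0, 0, -0.0228, 0], [0, 0, -0.0228, 0], [0, 0, -0.0228, 0]],
])

```text
time: 35.25
ee_pos: [0.4799, -0.1805, 0.0123]
tcp_rot: [0.0, 1.571, -0.0]
wrist_force: [-1.9, 1.5, 2.9]
finger_gap: 0.0438
```

play_rows([
  [[0, 0, 0, 0], [0, 0, 0, 0], [0, 0, 0, 0], [0, 0, 0, 0], [0, 0, 0.01, 0], [0, 0, 0.04, 0], [0, 0, 0.09, 0], [0, 0, 0.14, 0], [0, 0, 0.18, 0], [0, 0, 0.2, 0]],
], claw=0.1)

```text
time: 36.5
ee_pos: [0.4812, -0.1811, 0.2163]
tcp_rot: [-0.002, 1.566, -0.002]
wrist_force: [-0.5, 0.6, -0.4]
finger_gap: 0.0795
```

play_rows([
  [[0, -0.02, 0.03, 0], [0, -0.04, 0.05, 0], [0, -0.06, 0.06, 0], [0, -0.06, 0.06, 0], [0, -0.06, 0.06, 0], [0, -0.06, 0.06, 0], [0, -0.06, 0.06, 0], [0, -0.06, 0.06, 0], [0, -0.06, 0.06, 0], [0, -0.06, 0.06, 0]],
])

```text
time: 37.75
ee_pos: [0.4799, -0.2405, 0.2722]
tcp_rot: [-0.0, 1.571, 0.0]
wrist_force: [0.0, 0.6, -0.5]
finger_gap: 0.0789
```

Run:
```python
from h import *
np.set_printoptions(precision=4,suppress=True)
snap('side','s17'); snap('wrist','w17'); snap('scene','c17')
o=get_obs();print(o['ee_pos'],o['wrist_force'],o['time'],o['finger_gap'])
```

```text
[ 0.4799 -0.2405  0.2723] [ 0.1051  0.2185 -0.4057] 37.9 0.07946033199805222
```

View pics/s17.png

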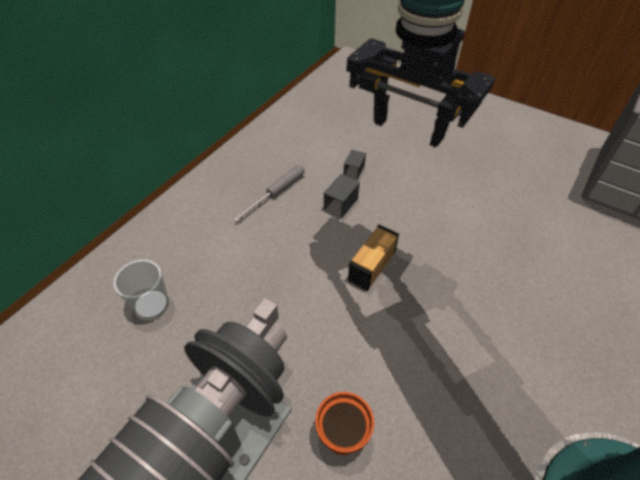

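View pics/w17.png

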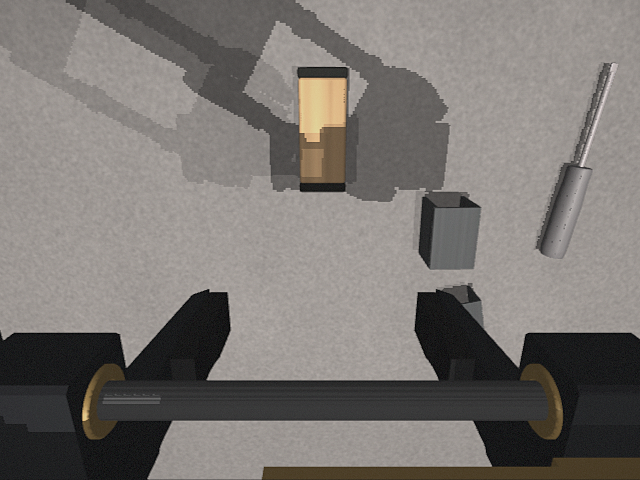

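View pics/c17.png

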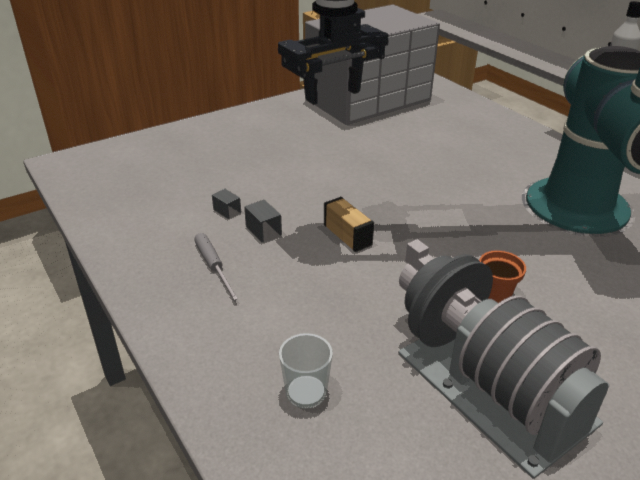

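```bash
python3 -c "
from h import *
print(close_job())"
```

```text
the job is handed in; nothing more can be done
None
```

The key is driven tight in the keyway, the tapping block stands flat on the bench, and the job was handed in at about 38 s of the 69 s allowed.

- **By hand:** I drew the key out of its pocket by the thin end and laid it on the bench. I took it again by the head, slid it along the groove, and let go when it started to bind at about 5–7 N. That was close to where the measured positions predicted, about 56 mm past the mouth.
- **Driven home:** I pushed the head about 23 mm further with the block, mostly as a slow press. The force rose from 12 N to 26 N, and over the last 8 N the key moved only about 0.1 mm. One real tap afterwards moved it less than 0.5 mm.
- **Last pictures:** The key sits straight, with its tip showing behind the hub. The tumbler, flowerpot and screwdriver look unmoved, the gripper is clear of everything, and the wrist force is about zero.
- **Not measured directly:** I never read the hub lift. I judged the hub tight from how far the key went in and how the force rose.
- **Checks that disagreed:** The cameras placed the middle of the groove up to 3 mm apart. The key's tip hung about 5 mm low while held. I corrected the sideways position by about 1 mm from the wrist picture before sliding the key in, and lowered it until it lay level with the groove.

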